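# Hold the top tin of a tin pyramid ready above its place

### The arm

A 6-joint arm with a two-finger parallel gripper is mounted at the origin on a cart in front of the work surface, level with it; the furniture and walls round the work are solid. World frame = base frame: x ahead of the robot, y to its left, z up, the work surface at z = 0. Lengths are in mm, angles in rad, forces in N, time in s.
With the tool pointing down it reaches from about 300 to 825 mm from the base axis. Payload 5.4 kg.
Tool frame: the origin (TCP) lies on the centre line of the jaws, within the pads' length; the fingertips stand env.nose_length ahead of it and the grasp point (between the pads) lies 3 mm ahead of it (env.nose_length is the distance from the TCP to the fingertips, in mm); z points along the fingers, y is the line along which they close (so a half turn about z gives the same grasp; the last joint's range is limited). The gripper opens to 92 mm and grips with 3 to 60 N. Pads are 20 mm wide; open, the fingers measure 128 mm over their backs; the gripper's body (75 mm by 189 mm) begins 69 mm behind the grasp point.
Start: joints at [1.031, 0.158, 1.597, -0, 1.386, -0.21], TCP at [186.225, 543.991, 236.601] pointing down, gripper open.
Joint ranges: [-2.91, 2.91], [-0.94, 2.29], [0.18, 2.7], [-1.29, 4.43], [0.17, 2.64], [-3, 3]. Speed limits (rad/s): [2.57, 2.57, 3.14, 3.14, 3.14, 3.14].

### API

Orientations are given as a rotation vector (axis times angle).
In Python, from bench import sensors, optics, env gives the robot as it stands.
- The arm moves only by the tool servo_tool, never from a script. Its argument "moves" is a list of rows, each an object with "hand": the gripper command: -1 is shut, 1 is fully open, values between are in proportion; "xyz": the shift along the tool's x, y, z in units of 25 mm (1.0 is 25 mm), a list of three; "roll": the turn about the tool's z in units of 10 degrees (1.0 is 10 degrees). In form: [{"hand": hand, "xyz": [dx, dy, dz], "roll": roll}, ...]. A call has 1 to 5 rows; each row shifts and turns the commanded pose from where the row before left it, along the tool's axes as they then stand; what a row does not reach is not made up. A row lasts 1/8 s, in which the tool goes at most 62.5 mm and 10.7 degrees, less where a joint would pass 70% of its speed; a pose out of reach is approached as far as the arm can. A call is refused whole if a number of a shift passes 1 or a number of a turn 1, either way. A call with a gripper value outside its range is refused whole. The fingers move at their own pace and stop on an object; "newtons" is the grip in N (left out, the last holds). Time passes only in rows, so rows that do not move let the fingers close. It gives the time, the measured TCP pose, the force, the opening and the grip force at its end, in the units of the state.
- sensors.sense(): the state, without advancing time (a new reading comes with each control period).
- optics.get_image(name): name is "scene" or "side" or "wrist"; returns the picture (480x640x3 uint8, red, green, blue); there is no depth.
- optics.camera_info(name): a dict with "intrinsics" (3x3 intrinsics, pixels), "dist" ([k1, k2, p1, p2, k3] as OpenCV has them; the pictures are not rectified), "cam_to_world" (4x4, takes a point from camera to world coordinates). Camera axes: x right, y up, looking along -z (the intrinsics and any distortion apply to the point x, -y, -z); pixel columns grow to the right and rows downward; lengths in mm; the calibration is good to about 2 mm. A picture is of the moment at which its call begins: read the wrist's pose just before it. camera_info takes no time and is no camera call; for the wrist camera it gives the pose at the moment of the call.
- env.close_job(): hands the job in; it is judged then, once.
The state is a dict: "clock": time; "joint_positions": joint angles; "joint_vel": joint speeds; "joint_torque": joint torques, N m; "eef_pos": TCP position; "ee_rot": TCP orientation; "force": force on the tool from outside, world axes, zero at the start; "torque": the same for the moment, N m; "finger_gap": finger opening in mm; "grasp_force": force on a finger pad.
Only numpy, scipy, OpenCV 4.12 (cv2) and the standard library are available. Lean on these libraries where they do the work, as an engineer would, in place of code of your own. Each camera call takes 0.05 s, during which the arm holds its last target. There are 200 camera calls.

### The job

Finish the pyramid of tins in the wooden tray: take either one of the two spare tins from beyond the row of spice jars and set it down gently, upright and centred, across the free gap between two bottom tins, beside the tin already standing on the second layer, and let go of it. Then carry the other spare tin over the jars and finish while still holding it, upright, still and centred just above its place on top, where it would stand astride the two second-layer tins, about 15 mm clear of them and not touching, so that I can slip a paper disc in below it. Do not drop a tin, and leave the jars and the rest of the pyramid as they stand.

Things in the scene. Friction and masses are not known exactly. Their poses are not given: they have to be found in the camera images.
- spare_a_center (a point): spare tin, standing alone on the worktop on the left, beside the sink, beyond the row of spice jars: food tin, upright cylinder 57 mm across and 72 mm high, about 0.2 kg; this point is its centre, 36 mm above its underside; z up, the yaw has no meaning. Either spare tin may be used first
- spare_b_center (a point): the other spare tin, standing on the worktop on the same side: food tin, upright cylinder 57 mm across and 72 mm high, about 0.2 kg; this point is its centre, 36 mm above its underside; z up, the yaw has no meaning
- tin_tray: light wooden tray, 75 x 215 mm, rim 20 mm high, fixed to the worktop; origin at the centre of its underside; its y axis runs along the row (left), x across the row (away from the robot), z up. Three square pockets 70 mm apart along y, floor 6 mm thick, each with a loose upright tin
- free_gap (a point): point fixed on the tray: the middle of the gap between the middle and the left-hand bottom tin, at the height of their tops (78 mm above the worktop), where the underside of the first spare tin belongs; axes as the tray's
- top_gap (a point): point fixed on the tray: over the middle tin, midway between the two second-layer places, at the height of the second layer's tops (150 mm above the worktop); the last tin hovers with its underside just above this point; axes as the tray's
- base_left_center (a point): bottom tin in the left pocket of the tray: food tin, upright cylinder 57 mm across and 72 mm high, about 0.2 kg; this point is its centre, 36 mm above its underside; z up, the yaw has no meaning
- base_mid_center (a point): bottom tin in the middle pocket of the tray: food tin, upright cylinder 57 mm across and 72 mm high, about 0.2 kg; this point is its centre, 36 mm above its underside; z up, the yaw has no meaning
- base_right_center (a point): bottom tin in the right pocket of the tray: food tin, upright cylinder 57 mm across and 72 mm high, about 0.2 kg; this point is its centre, 36 mm above its underside; z up, the yaw has no meaning
- upper_right_center (a point): loose tin already standing on the second layer, across the right-hand gap (its centre 35 mm right of the tray's centre): food tin, upright cylinder 57 mm across and 72 mm high, about 0.2 kg; this point is its centre, 36 mm above its underside; z up, the yaw has no meaning
- spice_tray: long narrow wooden tray, 252 (its x) x 58 x 22 mm high, fixed between the spare tins and the pyramid, roughly pointing away from the robot; origin at the centre of its underside. Its jars rise to 95 to 112 mm above the worktop; leave it alone
- jar_0: loose spice jar with dark cap, 44 mm wide, 96 mm high, nearest to the robot in the long tray; origin at the centre of its underside; leave it alone
- jar_1: loose slim spice jar, 40 mm wide, 106 mm high, second in the long tray; origin at the centre of its underside; leave it alone
- jar_2: loose salt shaker, 44 mm wide, 90 mm high, third in the long tray; origin at the centre of its underside; leave it alone
- jar_3: loose spice jar, 44 mm wide, 100 mm high, farthest from the robot in the long tray; origin at the centre of its underside; leave it alone
- jam: loose wide jar with dark lid, 64 mm wide, 88 mm high, behind the work; origin at the centre of its underside; leave it alone
Not all that is in view belongs to the job. Leave any green or turquoise look-alike of the part that bears base_mid_center alone.

How it is judged:
By the outcome, as a careful person would: the job done as asked, in the order asked, and still so for the second after the job is handed in, while the arm keeps its last pose, push and grip.
It also fails if it takes over 64 s, if anything falls off the work surface, if the arm or the gripper's body presses on something with over 40 N, if the wrist force passes 120 N, or if a joint passes its speed limit or range.

## Working session

There is one attempt and no reset: what is moved stays moved. The work goes in short steps, Python scripts to look and compute and a tool call to move; the robot and the scene stay as the last step left them, time stands still between calls to the robot, and variables do not carry over. Pictures are saved under pics/ and viewed, at most 10 in all, crops included, and the job is handed in when it is done.

Besides the shell and the picture viewer there is one more tool, called as name([rows], argument=value, ...), one row to a line, values as JSON. servo_tool: Moves the arm, as the interface text tells. Its arguments: {"type":"object","properties":{"moves":{"type":"array","items":{"type":"object","properties":{"hand":{"type":"number"},"xyz":{"type":"array","items":{"type":"number"}},"roll":{"type":"number"}}}},"newtons":{"type":"number"}},"required":["moves"]}

```bash
mkdir -p pics; ls; cat > h.py <<'E'
import numpy as np, cv2
from bench import sensors, optics, env
def cam(n):
    c=optics.camera_info(n); return np.array(c["intrinsics"],float),np.array(c["dist"],float),np.array(c["cam_to_world"],float)
def ray(n,uv,c=None):
    K,d,T=c or cam(n); p=cv2.undistortPoints(np.array([[uv]],float),K,d)[0,0]
    return T[:3,3],T[:3,:3]@np.array([p[0],-p[1],-1.])
def atz(n,uv,z,c=None):
    o,r=ray(n,uv,c); return o+r*(z-o[2])/r[2]
def proj(n,P,c=None):
    K,d,T=c or cam(n); q=(np.atleast_2d(P)-T[:3,3])@T[:3,:3]; q=q*[1,-1,-1]
    return cv2.projectPoints(q,np.zeros(3),np.zeros(3),K,d)[0][:,0]
def save(n,f):
    im=optics.get_image(n); cv2.imwrite(f,im[:,:,::-1]); return im
E
python3 - <<'E'
from h import *
for n in("scene","side"):
    save(n,f"pics/{n}0.png"); print(n,cam(n)[2][:3].round(2).tolist(),cam(n)[0][0,0])
print(env.nose_length,sensors.sense())
a=cv2.imread("pics/scene0.png");b=cv2.imread("pics/side0.png")
E
```

```text
pics
scene [[0.57, 0.47, -0.68, -119.75], [-0.82, 0.31, -0.47, -303.8], [-0.01, 0.83, 0.56, 634.57]] 496.93154786249636
side [[-0.62, -0.39, 0.68, 1239.57], [0.78, -0.3, 0.54, 733.39], [-0.01, 0.87, 0.5, 626.76]] 478.5191586967305
22.0 {'clock': 0.1, 'joint_positions': array([ 1.03092689e+00,  1.58990770e-01,  1.59807060e+00, -2.95156054e-05,
        1.38619716e+00, -2.10084818e-01]), 'joint_vel': array([-0.00196034, -0.00208818, -0.00169165,  0.00055499,  0.00034417,
        0.00072259]), 'joint_torque': array([ 4.27508821e-04, -3.86502564e+01, -3.22960603e+01,  7.03026890e-02,
        3.39911284e-02, -4.73618286e-05]), 'eef_pos': array([185.9561631 , 543.55436814, 235.73256196]), 'ee_rot': array([-5.15575876e-01, -3.09840544e+00,  2.45117239e-03]), 'force': array([-0.29608664, -0.62700565,  0.40169442]), 'torque': array([-0.00431345, -0.04615721, -0.00256233]), 'grasp_force': 0.0, 'finger_gap': 91.56383327467356}
```

View pics/scene0.png

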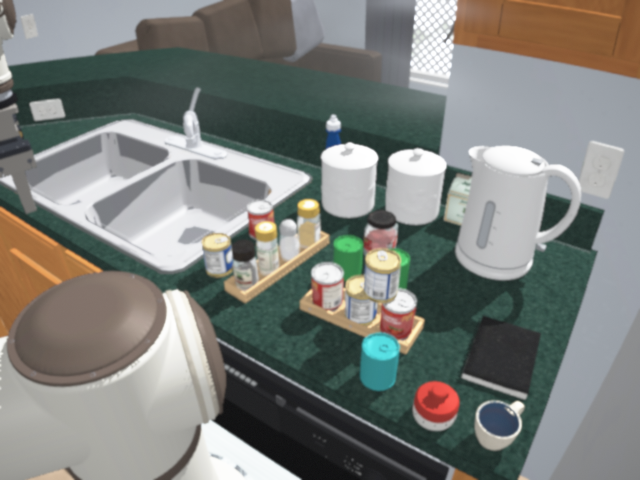

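View pics/side0.png

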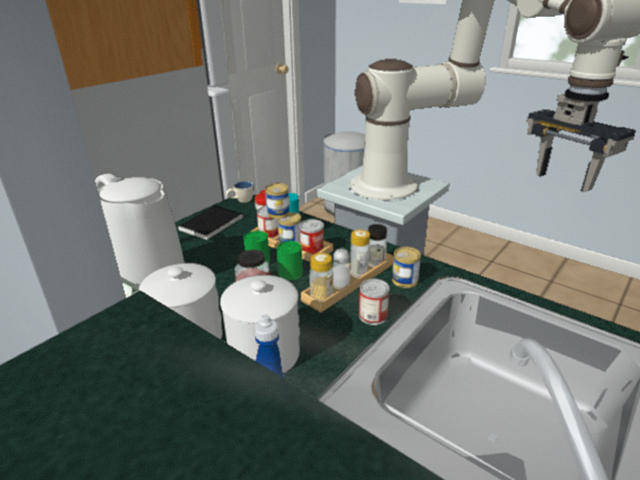

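Scene view: the spares are a blue/yellow tin at (217,255) and a red tin at (261,217). The jars run from (245,262) to (308,225). The pyramid has its left base at (327,287), middle (361,300), right (399,314) and upper tin at (382,276). Possible look-alikes are the green tins at (348,257) and (402,268), the turquoise tin at (380,361) and the red pot at (437,404). None of these is to be touched. In the side view the spares are at (405,267) and (374,301).

```bash
python3 - <<'E'
import cv2,numpy as np
a=cv2.imread("pics/scene0.png")[190:350,190:430];b=cv2.imread("pics/side0.png")[175:335,235:435]
cv2.imwrite("pics/c1.png",cv2.resize(a,(792,528),interpolation=2))
cv2.imwrite("pics/c2.png",cv2.resize(b,(740,592),interpolation=2))
E
```

```text
(no output)
```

View pics/c1.png

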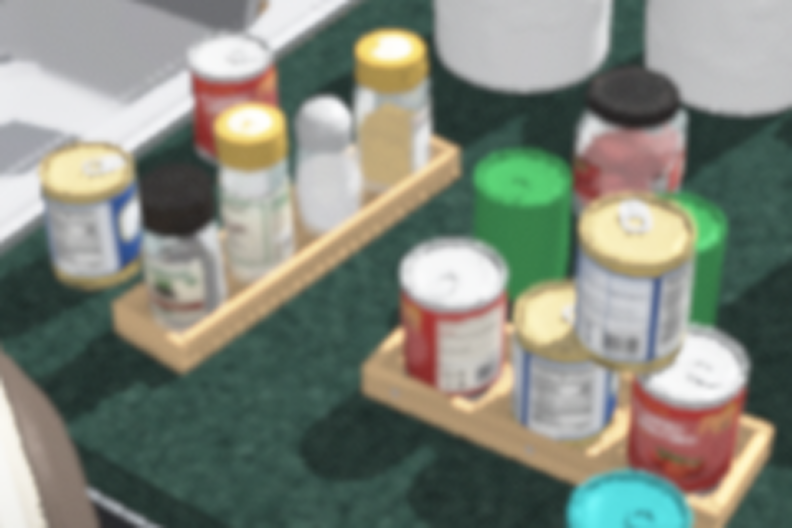

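View pics/c2.png

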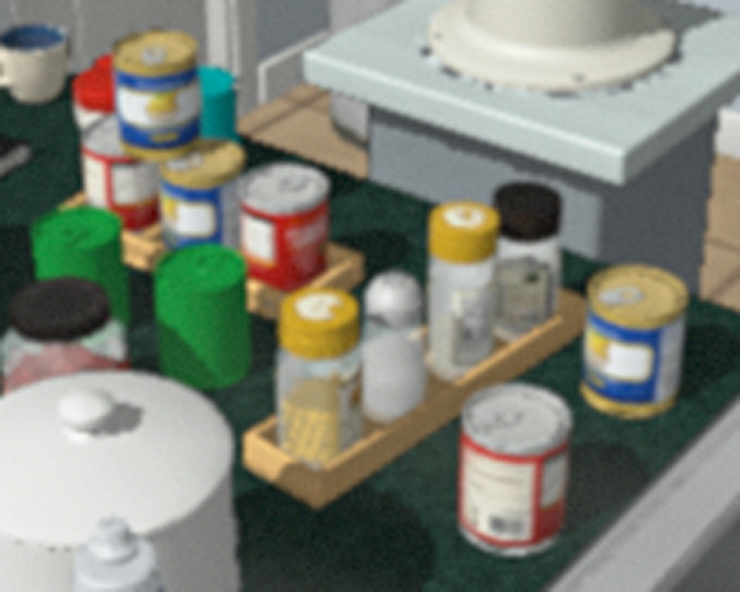

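```bash
python3 - <<'E'
from h import *
A=lambda u,v:(190+(u+.5)/3.3-.5,190+(v+.5)/3.3-.5)
B=lambda u,v:(235+(u+.5)/3.7-.5,175+(v+.5)/3.7-.5)
for n,z,a,b in [("blue",72,(87,172),(636,295)),("red",72,(232,60),(516,418)),("bl",78,(453,273),(284,188)),("bm",78,(566,318),(203,164)),("br",78,(691,367),None),("up",150,(637,234),(156,53)),
 ("j0",98,(178,187),(527,203)),("j1",110,(251,124),(464,218)),("j3",104,(391,50),(319,308)),("trayL",20,(365,372),(362,262)),("trayR",20,(770,427),None),
 ("spiceNearR",22,(184,352),None),("spiceNearL",22,(117,313),(585,303)),("spiceFarR",22,(459,155),(247,438)),("spiceFarL",22,None,(314,489))]:
    P=atz("scene",A(*a),z)[:2].round(1) if a else None; Q=atz("side",B(*b),z)[:2].round(1) if b else None
    print(n,P,Q)
c=optics.camera_info("wrist");print(np.array(c["cam_to_world"]).round(2).tolist(),c["intrinsics"][0][0])
from scipy.spatial.transform import Rotation as R
print(R.from_rotvec(sensors.sense()["ee_rot"]).as_matrix().round(3))
E
```

```text
blue [420.2 314.3] [430.2 322.7]
red [567.1 323.9] [577.2 333.9]
bl [455.9  75.8] [461.5  79.8]
bm [457.4   6.3] [468.2  15.2]
br [459.4 -65.4] None
up [455.8 -31. ] [470.  -20.3]
j0 [413.3 232.4] [414.5 235.5]
j1 [472.  226.5] [471.3 227. ]
j3 [592.3 212.5] [594.5 214.6]
trayL [416.3 107.8] [428.3 118.4]
trayR [500.2 -97.5] None
spiceNearR [371.  200.4] None
spiceNearL [374.7 255.1] [385.5 264.8]
spiceFarR [618.4 178.4] [627.1 186.8]
spiceFarL None [640.3 246.2]
[[0.32, -0.91, -0.25, 116.25], [0.95, 0.31, 0.09, 567.5], [-0.0, -0.26, 0.97, 383.54], [0.0, 0.0, 0.0, 1.0]] 430.05903849122905
[[-0.946  0.324 -0.001]
 [ 0.324  0.946 -0.001]
 [ 0.    -0.002 -1.   ]]
```

servo_tool([
  {"hand":1,"xyz":[0,0,0],"roll":1},
  {"hand":1,"xyz":[0,0,0],"roll":1},
  {"hand":1,"xyz":[0,0,0],"roll":1},
  {"hand":1,"xyz":[0,0,0],"roll":1},
  {"hand":1,"xyz":[0,0,0],"roll":1},
])

```text
clock: 0.72
eef_pos: [186.1, 543.7, 236.0]
ee_rot: [1.784, 2.585, -0.002]
force: [-0.4, -0.3, 0.4]
finger_gap: 91.8
grasp_force: 0.0
```

servo_tool([
  {"hand":1,"xyz":[0,0,0],"roll":1},
  {"hand":1,"xyz":[0,0,0],"roll":1},
  {"hand":1,"xyz":[0,0,-0.4],"roll":0.11},
  {"hand":1,"xyz":[-1,1,0],"roll":0},
  {"hand":1,"xyz":[-1,1,0],"roll":0},
])

```text
clock: 1.35
eef_pos: [236.7, 493.7, 247.3]
ee_rot: [-2.217, -2.226, -0.001]
force: [0.2, 0.1, -0.6]
finger_gap: 92.1
grasp_force: 0.0
```

servo_tool([
  {"hand":1,"xyz":[-1,1,0],"roll":0},
  {"hand":1,"xyz":[-1,1,0],"roll":0},
  {"hand":1,"xyz":[-1,1,0],"roll":0},
  {"hand":1,"xyz":[-1,1,0],"roll":0},
  {"hand":1,"xyz":[-1,1,0],"roll":0},
])

```text
clock: 1.98
eef_pos: [362.1, 368.2, 247.3]
ee_rot: [2.218, 2.225, 0.001]
force: [-0.5, 0.3, -0.6]
finger_gap: 92.0
grasp_force: 0.0
```

servo_tool([
  {"hand":1,"xyz":[-1,1,0],"roll":0},
  {"hand":1,"xyz":[-1,1,0],"roll":0},
  {"hand":1,"xyz":[0,1,0],"roll":0},
  {"hand":1,"xyz":[0,1,0],"roll":0},
  {"hand":1,"xyz":[0,0,0],"roll":0},
])

```text
clock: 2.6
eef_pos: [462.3, 318.7, 246.9]
ee_rot: [2.22, 2.222, 0.0]
force: [0.0, 1.0, 0.6]
finger_gap: 92.0
grasp_force: 0.0
```

```bash
python3 - <<'E'
from h import *
im=save("wrist","pics/w1.png"); 
from scipy.spatial.transform import Rotation as R
s=sensors.sense();print(s["eef_pos"],R.from_rotvec(s["ee_rot"]).as_matrix().round(3).tolist())
print(cam("wrist")[2].round(2).tolist())
E
```

```text
[461.27914552 318.94235972 246.80184844] [[-0.001, 1.0, -0.0], [1.0, 0.001, 0.0], [0.0, -0.0, -1.0]]
[[1.0, -0.0, -0.0, 460.83], [0.0, 0.97, 0.26, 392.27], [-0.0, -0.26, 0.97, 394.57], [0.0, 0.0, 0.0, 1.0]]
```

View pics/w1.png

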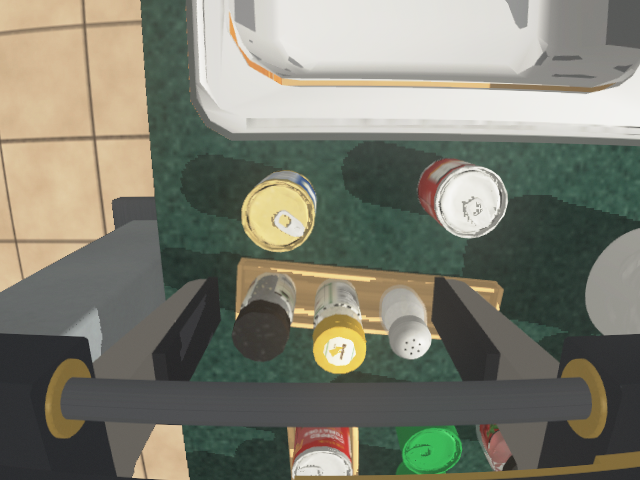

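The wrist view shows the blue/yellow tin's lid centred at about (278,215) and the red tin's lid at about (472,202). The jars stand below them in the picture, at rows 280–370.

```bash
python3 - <<'E'
from h import *
c=cam("wrist")
im=cv2.GaussianBlur(cv2.imread("pics/w1.png",0),(3,3),0)
for n,uv in("blue",(278,215)),("red",(472,202)): print(n,atz("wrist",uv,72,c).round(1))
print(proj("wrist",[[420,318,72],[391.5,318,72],[448.5,318,72]],c))
h=cv2.HoughCircles(im[140:270],cv2.HOUGH_GRADIENT,1,60,param1=100,param2=20,minRadius=31,maxRadius=42)
print(h)
for n,uv,z in("j0 cap",(263,331),102),("j1",(340,345),112): print(n,atz("wrist",uv,z,c).round(1))
E
```

```text
blue [424.2 322.6  72. ]
red [573.4 333.3  72. ]
[[272.67740994 220.86678473]
 [235.94453965 220.84439346]
 [309.64778951 220.91396845]]
[[[276.5  75.5  35.8]
  [471.5  59.5  33.7]]]
j0 cap [413.7 239.7 102. ]
j1 [471.5 233.8 112. ]
```

servo_tool([
  {"hand":1,"xyz":[0.08,-0.74,0.5],"roll":0},
  {"hand":1,"xyz":[0,-0.74,0.5],"roll":0},
  {"hand":1,"xyz":[0,0,1],"roll":0},
  {"hand":1,"xyz":[0,0,1],"roll":0},
  {"hand":1,"xyz":[0,0,0],"roll":0},
])

```text
clock: 3.28
eef_pos: [421.8, 320.6, 169.9]
ee_rot: [-2.218, -2.222, 0.007]
force: [-0.3, 0.0, -0.4]
finger_gap: 92.0
grasp_force: 0.0
```

```bash
python3 - <<'E'
from h import *
c=cam("wrist"); im=save("wrist","pics/w2.png");s=sensors.sense();print(s["eef_pos"])
p=proj("wrist",[[424,321,72]],c)[0];print(p)
x,y=p.astype(int)
a=im[max(0,y-100):y+100,max(0,x-130):x+130,::-1].copy()
cv2.imwrite("pics/c3.png",cv2.resize(a,None,fx=3,fy=3,interpolation=2)[:600,:800]);print(max(0,y-100),max(0,x-130))
E
```

```text
[423.05698411 321.05691893 171.49059588]
[330.61234267 247.49939269]
147 200
```

View pics/c3.png

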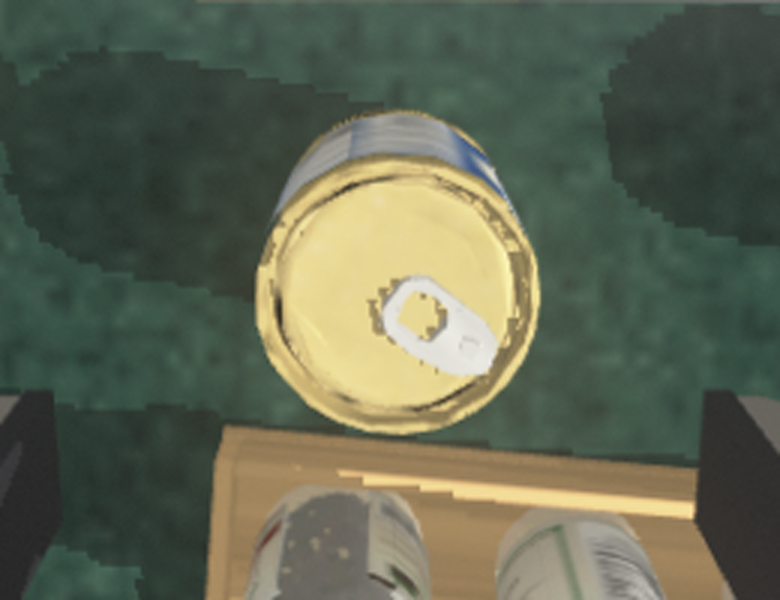

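The crop puts the lid centre at about (332.6,245.4), which gives the tin at (425,322). I'll go down on it.

servo_tool([
  {"hand":1,"xyz":[0.05,0.08,1],"roll":0},
  {"hand":1,"xyz":[0,0,1],"roll":0},
  {"hand":1,"xyz":[0,0,1],"roll":0},
  {"hand":1,"xyz":[0,0,1],"roll":0},
  {"hand":1,"xyz":[0,0,0.9],"roll":0},
])

```text
clock: 3.95
eef_pos: [427.2, 322.9, 50.1]
ee_rot: [2.22, 2.222, 0.004]
force: [-0.9, 0.4, -0.1]
finger_gap: 91.8
grasp_force: 0.0
```

servo_tool([
  {"hand":1,"xyz":[0,0,0],"roll":0},
  {"hand":-0.2,"xyz":[0,0,0],"roll":0},
  {"hand":-0.2,"xyz":[0,0,0],"roll":0},
  {"hand":-0.2,"xyz":[0,0,0],"roll":0},
  {"hand":-0.2,"xyz":[0,0,0],"roll":0},
], newtons=20)

```text
clock: 4.58
eef_pos: [426.3, 322.4, 49.6]
ee_rot: [-2.221, -2.221, -0.0]
force: [-1.0, -0.6, 2.3]
finger_gap: 56.9
grasp_force: 20.0
```

servo_tool([
  {"hand":-0.2,"xyz":[0,0,0],"roll":0},
  {"hand":-0.2,"xyz":[0,0,0],"roll":0},
])

```text
clock: 4.82
eef_pos: [426.3, 322.4, 49.6]
ee_rot: [-2.221, -2.221, -0.0]
force: [-2.2, -0.3, 5.2]
finger_gap: 57.1
grasp_force: 20.0
```

servo_tool([
  {"hand":-0.2,"xyz":[0,0,-0.3],"roll":0},
  {"hand":-0.2,"xyz":[0,0,-0.7],"roll":0},
  {"hand":-0.2,"xyz":[0,0,-1],"roll":0},
  {"hand":-0.2,"xyz":[0,0,-1],"roll":0},
  {"hand":-0.2,"xyz":[0,0,-1],"roll":0},
])

```text
clock: 5.45
eef_pos: [426.4, 322.3, 151.0]
ee_rot: [2.221, 2.221, 0.002]
force: [0.7, 0.4, -1.3]
finger_gap: 57.1
grasp_force: 20.0
```

servo_tool([
  {"hand":-0.2,"xyz":[0,0,-1],"roll":0},
  {"hand":-0.2,"xyz":[0,0,-1],"roll":0},
  {"hand":-0.2,"xyz":[0,0,-1],"roll":0},
  {"hand":-0.2,"xyz":[0,0,-0.5],"roll":0},
  {"hand":-0.2,"xyz":[0,0,0],"roll":0},
])

```text
clock: 6.08
eef_pos: [426.7, 322.4, 237.7]
ee_rot: [2.221, 2.221, 0.003]
force: [-0.9, -1.0, -1.9]
finger_gap: 56.9
grasp_force: 20.0
```

servo_tool([
  {"hand":-0.2,"xyz":[-0.5,0.2,0],"roll":0},
  {"hand":-0.2,"xyz":[-1,0.2,0],"roll":0},
  {"hand":-0.2,"xyz":[-1,0.2,0],"roll":0},
  {"hand":-0.2,"xyz":[-1,0.2,0],"roll":0},
  {"hand":-0.2,"xyz":[-1,0.2,0],"roll":0},
])

```text
clock: 6.7
eef_pos: [450.8, 208.0, 235.2]
ee_rot: [-2.221, -2.22, 0.004]
force: [0.2, -0.2, -2.4]
finger_gap: 57.2
grasp_force: 20.0
```

servo_tool([
  {"hand":-0.2,"xyz":[-1,0.2,0],"roll":0},
  {"hand":-0.2,"xyz":[-1,0.2,0],"roll":0},
  {"hand":-0.2,"xyz":[-1,0,0],"roll":0},
  {"hand":-0.2,"xyz":[-1,0,0],"roll":0},
  {"hand":-0.2,"xyz":[-1,0,0],"roll":0},
])

```text
clock: 7.32
eef_pos: [460.5, 83.2, 235.3]
ee_rot: [-2.221, -2.22, 0.003]
force: [0.6, -1.3, -1.8]
finger_gap: 56.9
grasp_force: 20.0
```

servo_tool([
  {"hand":-0.2,"xyz":[-1,0,0],"roll":0},
  {"hand":-0.2,"xyz":[-1,0,0],"roll":0},
  {"hand":-0.2,"xyz":[-1,0,0],"roll":0},
  {"hand":-0.2,"xyz":[-1,0,0],"roll":0},
  {"hand":-0.2,"xyz":[-1,0,0],"roll":0},
])

```text
clock: 7.95
eef_pos: [460.3, -41.6, 235.3]
ee_rot: [-2.221, -2.219, 0.002]
force: [0.8, -0.3, -1.2]
finger_gap: 56.6
grasp_force: 20.0
```

servo_tool([
  {"hand":-0.2,"xyz":[-1,0,0],"roll":0},
  {"hand":-0.2,"xyz":[-1,0,0],"roll":0},
  {"hand":-0.2,"xyz":[-0.8,0,0],"roll":0},
  {"hand":-0.2,"xyz":[0,0,0],"roll":0},
  {"hand":-0.2,"xyz":[0,0,0],"roll":0},
])

```text
clock: 8.57
eef_pos: [460.7, -109.9, 235.9]
ee_rot: [-2.221, -2.22, 0.0]
force: [-0.0, -0.4, -1.0]
finger_gap: 56.9
grasp_force: 20.0
```

```bash
python3 - <<'E'
from h import *
import json
s=sensors.sense();c=cam("wrist"); im=save("wrist","pics/w3.png");print(s["eef_pos"],c[2][:3,3])
json.dump([x.tolist() for x in c],open("w3.json","w"))
E
```

```text
[ 460.7313541  -109.88111092  235.86550198] [460.51861711 -36.67951853 383.71975544]
```

View pics/w3.png

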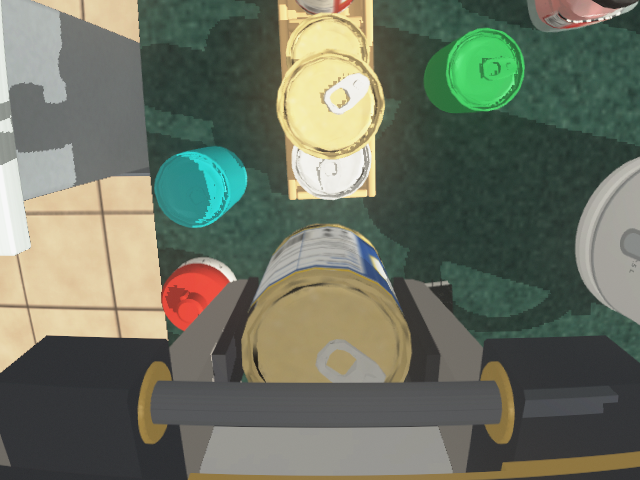

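The view shows the upper tin's lid centre at about (330.5,104.5), the right base at about (331,159), and the held tin's lid centre at x of about 326. I'll step left to see the left and middle bases.

servo_tool([
  {"hand":-0.2,"xyz":[0.5,0,0],"roll":0},
  {"hand":-0.2,"xyz":[1,0,0],"roll":0},
  {"hand":-0.2,"xyz":[1,0,0],"roll":0},
  {"hand":-0.2,"xyz":[0.3,0,0],"roll":0},
  {"hand":-0.2,"xyz":[0,0,0],"roll":0},
])

```text
clock: 9.25
eef_pos: [461.2, -39.7, 236.6]
ee_rot: [2.219, 2.223, -0.0]
force: [-0.2, -1.0, -1.6]
finger_gap: 56.8
grasp_force: 20.0
```

```bash
python3 - <<'E'
from h import *
import json
s=sensors.sense();c=cam("wrist"); im=save("wrist","pics/w4.png");print(s["eef_pos"],c[2][:3,3])
json.dump([x.tolist() for x in c],open("w4.json","w"))
o=cv2.imread("pics/w3.png")[0:210,230:430]; w=im[0:240,200:460,::-1]
a=cv2.resize(o,None,fx=2,fy=2,interpolation=2);b=cv2.resize(w,None,fx=1.5,fy=1.5,interpolation=2)
H=np.zeros((420,a.shape[1]+b.shape[1],3),np.uint8);H[:a.shape[0],:a.shape[1]]=a;H[:b.shape[0],a.shape[1]:]=b
cv2.imwrite("pics/c4.png",H);print(H.shape)
c3=[np.array(x) for x in json.load(open("w3.json"))]
print("up",atz("",(330.5,104.5),150,c3).round(1),"br",atz("",(331,159),78,c3).round(1),"held",atz("",(326.5,348),258.3,c3).round(1))
E
```

```text
[461.24346181 -39.66255808 236.6472537 ] [460.68252046  33.72266658 384.40770273]
(420, 790, 3)
up [462.8 -27.6 150. ] br [463.9 -62.   78. ] held [ 460.7 -108.   258.3]
```

View pics/c4.png

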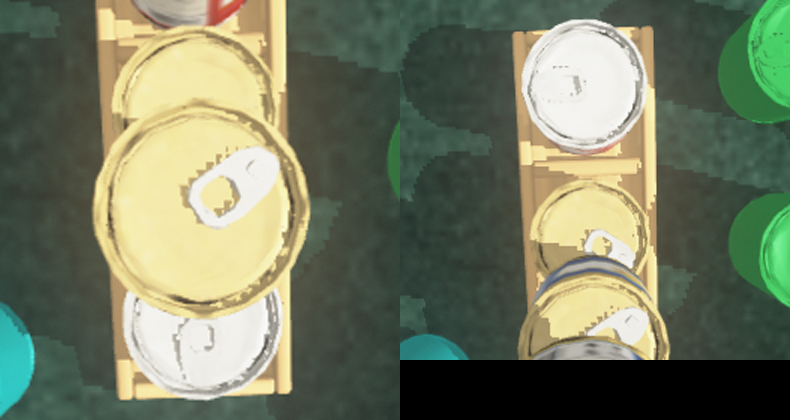

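```bash
python3 - <<'E'
from h import *
import json
c3,c4=[[np.array(x) for x in json.load(open(f"w{i}.json"))] for i in(3,4)]
for n,c,uv,z in("bl",c4,(323,56.7),78),("bm",c4,(326.7,160.7),78),("up",c3,(330.5,104.5),150),("br",c3,(331,159),78),("bm3",c3,(327.5,53),78),("TL",c4,(276,20.7),20),("TR",c4,(370,18),20),("BL",c3,(289,199),20),("BR",c3,(375.5,196.5),20): print(n,atz("",uv,z,c).round(1)[:2])
E
```

```text
bl [458.8  76.8]
bm [461.5   6.7]
up [462.8 -27.6]
br [463.9 -62. ]
bm3 [461.3   9.1]
TL [421.2 112.7]
TR [495.6 114.9]
BL [ 428.7 -100.8]
BR [502.7 -98.5]
```

Fit: tray centre (461.5,7.3), yaw about 2°, so free_gap is (460.3,42.2) and top_gap is (461.5,7.3). The tins and the tray corners agree with this.

servo_tool([
  {"hand":-0.2,"xyz":[0.5,-0.03,0],"roll":0},
  {"hand":-0.2,"xyz":[1,0,0],"roll":0},
  {"hand":-0.2,"xyz":[1,0,0],"roll":0},
  {"hand":-0.2,"xyz":[0.77,0,0],"roll":0},
  {"hand":-0.2,"xyz":[0,0,0],"roll":0},
])

```text
clock: 9.93
eef_pos: [460.4, 42.4, 236.6]
ee_rot: [-2.219, -2.223, 0.0]
force: [-0.6, 0.5, -2.1]
finger_gap: 57.0
grasp_force: 20.0
```

servo_tool([
  {"hand":-0.2,"xyz":[0,0,0.6],"roll":0},
  {"hand":-0.2,"xyz":[0,0,1],"roll":0},
  {"hand":-0.2,"xyz":[0,0,1],"roll":0},
  {"hand":-0.2,"xyz":[0,0,0.9],"roll":0},
  {"hand":-0.2,"xyz":[0,0,0],"roll":0},
])

```text
clock: 10.55
eef_pos: [458.5, 41.1, 146.5]
ee_rot: [-2.22, -2.217, 0.005]
force: [0.4, -0.4, -2.5]
finger_gap: 57.1
grasp_force: 20.0
```

```bash
python3 - <<'E'
from h import *
s=sensors.sense();print(s["eef_pos"],s["force"])
ims=[save(n,f"pics/{n}5.png")[:,:,::-1] for n in("scene","side","wrist")]
a=cv2.resize(ims[0][210:350,280:440],None,fx=2.5,fy=2.5,interpolation=2)
b=cv2.resize(ims[1][165:285,230:350],None,fx=3,fy=3,interpolation=2)
H=np.zeros((590,800,3),np.uint8);H[:350,:400]=a;H[:360,410:770]=b
w=ims[2][0:300,200:520]; w=cv2.resize(w,None,fx=.75,fy=.75,interpolation=3); H[362:362+225,:240]=w
cv2.imwrite("pics/c5.png",H)
for n in("scene","side"): print(n,proj(n,[[460.3,42.2,78],[460.3,42.2,s["eef_pos"][2]+22.4]]).round(1).tolist())
E
```

```text
[458.50671946  41.12695914 146.48318735] [ 0.39610337 -0.39196724 -2.52084908]
scene [[344.3, 277.8], [345.5, 235.1]]
side [[299.9, 220.9], [298.6, 186.8]]
```

View pics/c5.png

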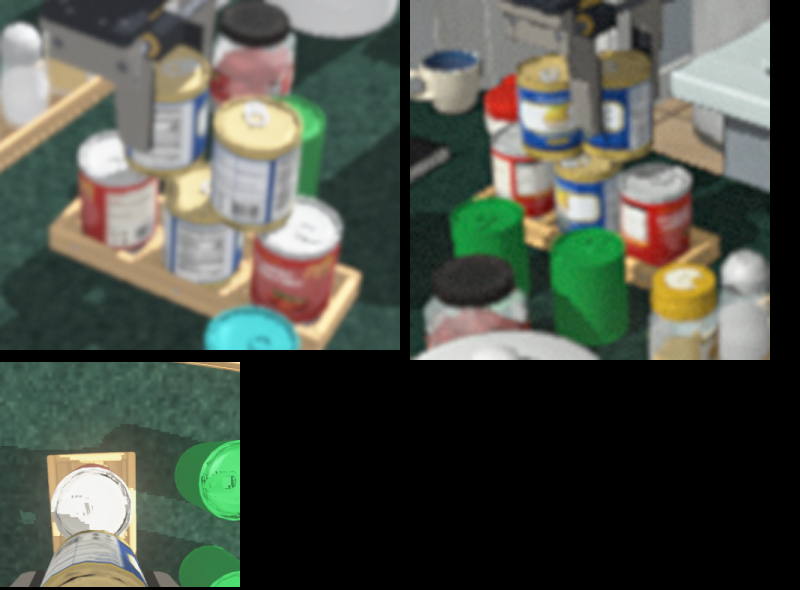

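The first spare hangs centred over the free gap, level with the upper tin in both views. I'll make a small xy correction and lower it slowly.

servo_tool([
  {"hand":-0.2,"xyz":[0.03,0.06,0.3],"roll":0},
  {"hand":-0.2,"xyz":[0,0,0.2],"roll":0},
  {"hand":-0.2,"xyz":[0,0,0.1],"roll":0},
  {"hand":-0.2,"xyz":[0,0,0],"roll":0},
])

```text
clock: 11.2
eef_pos: [461.8, 42.3, 133.9]
ee_rot: [-2.221, -2.221, 0.0]
force: [0.5, -0.1, -2.2]
finger_gap: 57.1
grasp_force: 20.0
```

servo_tool([
  {"hand":-0.2,"xyz":[0,-0.05,0.06],"roll":0},
  {"hand":-0.2,"xyz":[0,0,0.06],"roll":0},
  {"hand":-0.2,"xyz":[0,0,0.05],"roll":0},
  {"hand":-0.2,"xyz":[0,0,0],"roll":0},
])

```text
clock: 11.7
eef_pos: [460.7, 42.3, 129.8]
ee_rot: [-2.221, -2.221, 0.0]
force: [0.5, 0.6, -1.0]
finger_gap: 57.1
grasp_force: 20.0
```

servo_tool([
  {"hand":-0.2,"xyz":[0,0,0.03],"roll":0},
  {"hand":-0.2,"xyz":[0,0,0],"roll":0},
])

```text
clock: 11.95
eef_pos: [460.7, 42.3, 129.0]
ee_rot: [-2.221, -2.221, 0.0]
force: [0.1, -0.3, -1.2]
finger_gap: 56.9
grasp_force: 20.0
```

servo_tool([
  {"hand":-0.2,"xyz":[0,0,0.03],"roll":0},
  {"hand":-0.2,"xyz":[0,0,0],"roll":0},
])

```text
clock: 12.2
eef_pos: [460.7, 42.3, 128.3]
ee_rot: [-2.221, -2.221, 0.0]
force: [-0.3, -0.7, -2.0]
finger_gap: 56.8
grasp_force: 20.0
```

servo_tool([
  {"hand":-0.2,"xyz":[0,0,0.03],"roll":0},
  {"hand":-0.2,"xyz":[0,0,0],"roll":0},
])

```text
clock: 12.45
eef_pos: [460.8, 42.2, 127.6]
ee_rot: [2.221, 2.221, 0.0]
force: [0.1, -0.1, -1.2]
finger_gap: 56.6
grasp_force: 20.0
```

servo_tool([
  {"hand":-0.2,"xyz":[0,0,0.03],"roll":0},
  {"hand":-0.2,"xyz":[0,0,0],"roll":0},
])

```text
clock: 12.7
eef_pos: [460.9, 42.2, 127.6]
ee_rot: [2.221, 2.222, -0.0]
force: [-3.1, 0.4, 4.3]
finger_gap: 57.0
grasp_force: 20.0
```

servo_tool([
  {"hand":-0.2,"xyz":[0,0,0.03],"roll":0},
  {"hand":-0.2,"xyz":[0,0,0],"roll":0},
])

```text
clock: 12.95
eef_pos: [461.0, 42.2, 127.6]
ee_rot: [2.221, 2.222, -0.0]
force: [-4.6, 0.8, 9.8]
finger_gap: 57.0
grasp_force: 20.0
```

servo_tool([
  {"hand":-0.2,"xyz":[0,0,-0.04],"roll":0},
  {"hand":-0.2,"xyz":[0,0,0],"roll":0},
  {"hand":0.3,"xyz":[0,0,0],"roll":0},
  {"hand":0.5,"xyz":[0,0,0],"roll":0},
  {"hand":0.8,"xyz":[0,0,0],"roll":0},
], newtons=5)

```text
clock: 13.58
eef_pos: [460.7, 42.3, 126.9]
ee_rot: [-2.221, -2.221, 0.0]
force: [0.5, 0.1, -0.0]
finger_gap: 76.8
grasp_force: 0.0
```

servo_tool([
  {"hand":0.8,"xyz":[0,0,0],"roll":0},
  {"hand":0.8,"xyz":[0,0,0],"roll":0},
  {"hand":0.8,"xyz":[0,0,-0.3],"roll":0},
  {"hand":0.8,"xyz":[0,0,-0.6],"roll":0},
  {"hand":0.8,"xyz":[0,0,-1],"roll":0},
])

```text
clock: 14.2
eef_pos: [460.5, 42.3, 175.5]
ee_rot: [-2.221, -2.221, 0.001]
force: [0.6, -0.5, 0.0]
finger_gap: 82.9
grasp_force: 0.0
```

servo_tool([
  {"hand":1,"xyz":[0,0,-1],"roll":0},
  {"hand":1,"xyz":[0,0,-1],"roll":0},
  {"hand":1,"xyz":[0,0,-0.7],"roll":0},
  {"hand":1,"xyz":[0,0,0],"roll":0},
  {"hand":1,"xyz":[0,0,0],"roll":0},
])

```text
clock: 14.82
eef_pos: [460.3, 42.3, 241.3]
ee_rot: [-2.221, -2.221, 0.001]
force: [0.2, -0.4, -0.5]
finger_gap: 92.0
grasp_force: 0.0
```

```bash
python3 - <<'E'
from h import *
im=save("scene","pics/scene6.png");im=save("side","pics/side6.png")
s=sensors.sense();print(s["eef_pos"],s["finger_gap"],s["clock"])
# compare pictures before lowering and after
E
```

```text
[460.08984927  42.36239412 240.90750426] 91.86663648609236 14.925
```

servo_tool([
  {"hand":1,"xyz":[0.6,0,0],"roll":0},
  {"hand":1,"xyz":[1,0.5,0],"roll":0},
  {"hand":1,"xyz":[1,0.5,0],"roll":0},
  {"hand":1,"xyz":[1,0.5,0],"roll":0},
  {"hand":1,"xyz":[1,0.5,0],"roll":0},
])

```text
clock: 15.55
eef_pos: [510.6, 159.1, 241.5]
ee_rot: [-2.22, -2.222, 0.001]
force: [-0.1, 0.0, 0.3]
finger_gap: 91.9
grasp_force: 0.0
```

servo_tool([
  {"hand":1,"xyz":[1,0.5,0],"roll":0},
  {"hand":1,"xyz":[1,0.5,0],"roll":0},
  {"hand":1,"xyz":[1,0.5,0],"roll":0},
  {"hand":1,"xyz":[1,0.5,0],"roll":0},
  {"hand":1,"xyz":[1,0.5,0],"roll":0},
])

```text
clock: 16.18
eef_pos: [572.9, 284.2, 241.3]
ee_rot: [-2.22, -2.222, 0.001]
force: [0.3, -0.7, -0.8]
finger_gap: 92.1
grasp_force: 0.0
```

servo_tool([
  {"hand":1,"xyz":[1,0,0],"roll":0},
  {"hand":1,"xyz":[1,0,0.5],"roll":0},
  {"hand":1,"xyz":[0,0,1],"roll":0},
  {"hand":1,"xyz":[0,0,1],"roll":0},
  {"hand":1,"xyz":[0,0,0.3],"roll":0},
])

```text
clock: 16.8
eef_pos: [571.3, 332.8, 169.3]
ee_rot: [-2.219, -2.221, 0.007]
force: [0.1, 0.1, 0.6]
finger_gap: 92.1
grasp_force: 0.0
```

servo_tool([
  {"hand":1,"xyz":[0,0,0],"roll":0},
  {"hand":1,"xyz":[0,0,0],"roll":0},
])

```text
clock: 17.05
eef_pos: [573.9, 332.7, 173.5]
ee_rot: [2.221, 2.221, 0.003]
force: [0.2, -1.0, 0.6]
finger_gap: 92.2
grasp_force: 0.0
```

```bash
cat > lid.py <<'E'
from h import *
c=cam("wrist");s=sensors.sense(); im=save("wrist","pics/w7.png"); print(s["eef_pos"],c[2][:3,3])
g=cv2.GaussianBlur(cv2.cvtColor(im,cv2.COLOR_RGB2GRAY),(3,3),0)
p=proj("wrist",[[573,333,72]],c)[0]; x,y=p.astype(int);print(p)
h=cv2.HoughCircles(g[y-90:y+90,x-90:x+90],cv2.HOUGH_GRADIENT,1,5,param1=100,param2=15,minRadius=42,maxRadius=52)
for q in h[0][:5]: print(q, atz("",(q[0]+x-90,q[1]+y-90),72,c).round(1))
# white lid segmentation -> min enclosing
m=((im.max(2).astype(int)-im.min(2)<35)&(im.mean(2)>130)).astype(np.uint8)[y-80:y+80,x-80:x+80]
n,l,st,ce=cv2.connectedComponentsWithStats(m); k=1+st[1:,4].argmax()
pts=np.argwhere(l==k)[:,::-1].astype(np.float32);e=cv2.minEnclosingCircle(pts);print(e,st[k]);print(atz("",np.array(e[0])+[x-80,y-80],72,c).round(1))
E
python3 lid.py
```

```text
[573.87542629 332.67778047 173.4998534 ] [573.14335169 405.91739434 321.34625433]
[324.50115622 246.32052197]
[88.5 88.5 42.5] [571.8 334.1  72. ]
[95.5 89.5 44.6] [576.  333.5  72. ]
[95.5 84.5 43.6] [576.  336.6  72. ]
[100.5  85.5  45.9] [579. 336.  72.]
[93.5 94.5 42.4] [574.8 330.4  72. ]
((82.97349548339844, 79.66960906982422), 47.03136444091797) [  36   34   95   91 6526]
[574.5 333.4  72. ]
```

servo_tool([
  {"hand":1,"xyz":[0.03,0.02,1],"roll":0},
  {"hand":1,"xyz":[0,0,1],"roll":0},
  {"hand":1,"xyz":[0,0,1],"roll":0},
  {"hand":1,"xyz":[0,0,1],"roll":0},
  {"hand":1,"xyz":[0,0,0.95],"roll":0},
])

```text
clock: 17.73
eef_pos: [574.5, 333.2, 48.7]
ee_rot: [2.221, 2.221, 0.003]
force: [0.2, 0.4, -0.2]
finger_gap: 92.0
grasp_force: 0.0
```

servo_tool([
  {"hand":1,"xyz":[0,0,0],"roll":0},
  {"hand":1,"xyz":[0,0,0],"roll":0},
  {"hand":-0.2,"xyz":[0,0,0],"roll":0},
  {"hand":-0.2,"xyz":[0,0,0],"roll":0},
  {"hand":-0.2,"xyz":[0,0,0],"roll":0},
], newtons=20)

```text
clock: 18.35
eef_pos: [574.0, 333.1, 48.8]
ee_rot: [2.221, 2.221, 0.001]
force: [0.6, 0.3, 0.2]
finger_gap: 64.1
grasp_force: 0.0
```

servo_tool([
  {"hand":-0.2,"xyz":[0,0,0],"roll":0},
  {"hand":-0.2,"xyz":[0,0,0],"roll":0},
  {"hand":-0.2,"xyz":[0,0,0],"roll":0},
])

```text
clock: 18.73
eef_pos: [574.2, 333.1, 48.7]
ee_rot: [2.221, 2.221, 0.001]
force: [0.8, 0.1, 1.3]
finger_gap: 57.3
grasp_force: 20.0
```

servo_tool([
  {"hand":-0.2,"xyz":[0,0,-0.3],"roll":0},
  {"hand":-0.2,"xyz":[0,0,-0.7],"roll":0},
  {"hand":-0.2,"xyz":[0,0,-1],"roll":0},
  {"hand":-0.2,"xyz":[0,0,-1],"roll":0},
  {"hand":-0.2,"xyz":[0,0,-1],"roll":0},
])

```text
clock: 19.35
eef_pos: [573.7, 333.1, 150.2]
ee_rot: [2.221, 2.222, 0.001]
force: [0.2, -0.3, -2.0]
finger_gap: 57.0
grasp_force: 20.0
```

servo_tool([
  {"hand":-0.2,"xyz":[0,0,-1],"roll":0},
  {"hand":-0.2,"xyz":[0,0,-1],"roll":0},
  {"hand":-0.2,"xyz":[0,0,-1],"roll":0},
  {"hand":-0.2,"xyz":[-0.4,-0.2,-0.7],"roll":0},
  {"hand":-0.2,"xyz":[-0.8,-0.4,-0.3],"roll":0},
])

```text
clock: 19.98
eef_pos: [558.7, 302.7, 250.2]
ee_rot: [2.22, 2.222, 0.003]
force: [-0.2, -0.3, -2.0]
finger_gap: 57.0
grasp_force: 20.0
```

servo_tool([
  {"hand":-0.2,"xyz":[-1,-0.4,0],"roll":0},
  {"hand":-0.2,"xyz":[-1,-0.4,0],"roll":0},
  {"hand":-0.2,"xyz":[-1,-0.4,0],"roll":0},
  {"hand":-0.2,"xyz":[-1,-0.4,0],"roll":0},
  {"hand":-0.2,"xyz":[-1,-0.4,0],"roll":0},
])

```text
clock: 20.6
eef_pos: [507.6, 176.7, 248.5]
ee_rot: [-2.221, -2.221, 0.001]
force: [0.6, -1.1, -3.2]
finger_gap: 57.0
grasp_force: 20.0
```

servo_tool([
  {"hand":-0.2,"xyz":[-1,-0.4,0],"roll":0},
  {"hand":-0.2,"xyz":[-1,-0.4,0],"roll":0},
  {"hand":-0.2,"xyz":[-1,-0.4,0],"roll":0},
  {"hand":-0.2,"xyz":[-1,-0.4,0],"roll":0},
  {"hand":-0.2,"xyz":[-1,-0.32,0],"roll":0},
])

```text
clock: 21.22
eef_pos: [459.5, 52.0, 248.5]
ee_rot: [-2.221, -2.221, 0.0]
force: [-0.5, -0.6, -2.0]
finger_gap: 57.1
grasp_force: 20.0
```

servo_tool([
  {"hand":-0.2,"xyz":[-1,0,0],"roll":0},
  {"hand":-0.2,"xyz":[-1,0,0],"roll":0},
  {"hand":-0.2,"xyz":[-1,0,0],"roll":0},
  {"hand":-0.2,"xyz":[-1,0,0],"roll":0},
  {"hand":-0.2,"xyz":[-1,0,0],"roll":0},
])

```text
clock: 21.85
eef_pos: [459.9, -72.8, 248.5]
ee_rot: [-2.222, -2.221, 0.0]
force: [-0.1, 1.0, -2.6]
finger_gap: 57.1
grasp_force: 20.0
```

servo_tool([
  {"hand":-0.2,"xyz":[-1,0,0],"roll":0},
  {"hand":-0.2,"xyz":[-0.6,0,0],"roll":0},
  {"hand":-0.2,"xyz":[0,0,0],"roll":0},
  {"hand":-0.2,"xyz":[0,0,0],"roll":0},
  {"hand":-0.2,"xyz":[0,0,0],"roll":0},
])

```text
clock: 22.48
eef_pos: [460.7, -111.2, 248.3]
ee_rot: [-2.22, -2.223, -0.0]
force: [-0.4, 0.3, -2.2]
finger_gap: 57.2
grasp_force: 20.0
```

```bash
python3 - <<'E'
from h import *
import json
s=sensors.sense();c=cam("wrist"); im=save("wrist","pics/w8.png");print(s["eef_pos"],c[2][:3,3],s["grasp_force"],s["clock"])
json.dump([x.tolist() for x in c],open("w8.json","w"))
print(proj("",[[462.7,-27.7,150],[460.3,42.2,150],[434,42.2,150]],c))
g=cv2.GaussianBlur(cv2.cvtColor(im,cv2.COLOR_RGB2GRAY),(3,3),0)
for P in ([462.7,-27.7,150],[460.3,42.2,150]):
    x,y=proj("",[P],c)[0].astype(int);y0=max(0,y-75)
    h=cv2.HoughCircles(g[y0:y+75,x-75:x+75],cv2.HOUGH_GRADIENT,1,5,param1=100,param2=15,minRadius=44,maxRadius=56)
    if h is not None:
        for q in h[0][:3]: print(q,(q[0]+x-75,q[1]+y0),atz("",(q[0]+x-75,q[1]+y0),150,c).round(1))
E
```

```text
[ 460.72260846 -111.22578528  248.32830249] [460.24882696 -37.92292062 396.14446224] 19.99950349330902 22.475
[[330.15467702 103.00964408]
 [326.03584368 -31.61117097]
 [276.16156908 -31.28763662]]
[72.5 74.5 49.9] (np.float64(327.5), np.float64(102.5)) [461.2 -27.4 150. ]
[79.5 74.5 46.6] (np.float64(334.5), np.float64(102.5)) [465.1 -27.4 150. ]
[74.5 79.5 47.7] (np.float64(329.5), np.float64(107.5)) [462.3 -30.1 150. ]
```

servo_tool([
  {"hand":-0.2,"xyz":[0.7,0,0],"roll":0},
  {"hand":-0.2,"xyz":[1,0,0],"roll":0},
  {"hand":-0.2,"xyz":[0.3,0,0],"roll":0},
  {"hand":-0.2,"xyz":[0,0,0],"roll":0},
  {"hand":-0.2,"xyz":[0,0,0],"roll":0},
])

```text
clock: 23.15
eef_pos: [460.8, -62.3, 248.4]
ee_rot: [2.221, 2.221, -0.0]
force: [-0.1, -0.3, -2.5]
finger_gap: 57.2
grasp_force: 20.0
```

```bash
python3 - <<'E'
from h import *
s=sensors.sense();c=cam("wrist"); im=save("wrist","pics/w9.png");print(s["eef_pos"],c[2][:3,3])
hsv=cv2.cvtColor(im,cv2.COLOR_RGB2HSV)
for P in ([460.3,42.2,150],[462.7,-27.7,150]):
    x,y=proj("",[P],c)[0].astype(int);y0=max(0,y-62);print(x,y)
    w=hsv[y0:y+62,x-62:x+62]
    m=((w[...,0]>15)&(w[...,0]<35)&(w[...,1]>60)&(w[...,2]>90)).astype(np.uint8)
    m=cv2.morphologyEx(m,cv2.MORPH_OPEN,np.ones((5,5)))
    n,l,st,ce=cv2.connectedComponentsWithStats(m);k=1+st[1:,4].argmax();b=st[k];e=cv2.minEnclosingCircle(np.argwhere(l==k)[:,::-1].astype(np.float32))
    print(b,e,atz("",np.array(e[0])+[x-62,y0],150,c).round(1),atz("",(b[0]+b[2]/2-.5+x-62,b[1]+b[3]/2-.5+y0),150,c).round(1))
a=im[:320,180:480,::-1];a=cv2.resize(a,None,fx=1.8,fy=1.8,interpolation=2);cv2.imwrite("pics/c9.png",a)
E
```

```text
[460.82400952 -62.3266117  248.39012103] [460.39414015  11.07909154 396.14878254]
325 63
[  11    0  105  124 9237] ((60.0, 61.5), 77.40326690673828) [459.   42.6 150. ] [460.6  42.6 150. ]
329 190
[  13    0   99  111 7257] ((60.5, 55.0), 70.74789428710938) [461.5 -23.3 150. ] [462.3 -23.3 150. ]
```

View pics/c9.png

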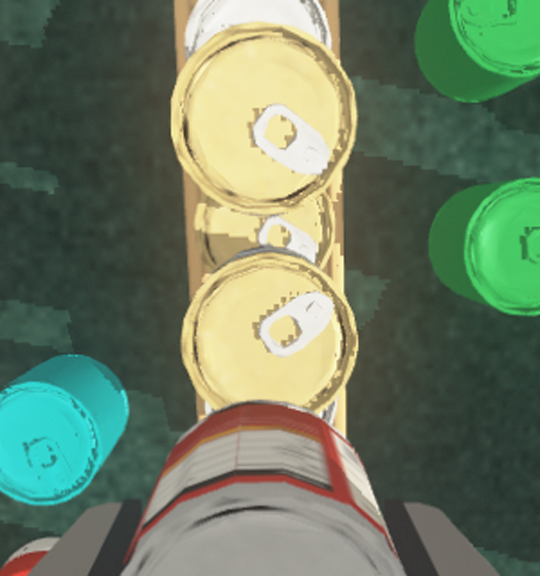

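The last view shows the placed tin's lid at about (326,65) and the upper tin's at about (329,188). Both are upright and within about 1 mm of their places, so their midpoint is (461.7,7.3). I'll move to the hover.

servo_tool([
  {"hand":-0.2,"xyz":[0.5,0.03,0],"roll":0},
  {"hand":-0.2,"xyz":[1,0,0],"roll":0},
  {"hand":-0.2,"xyz":[0.8,0,0],"roll":0},
  {"hand":-0.2,"xyz":[0.48,0,0],"roll":0},
  {"hand":-0.2,"xyz":[0,0,0],"roll":0},
])

```text
clock: 23.82
eef_pos: [461.5, 8.1, 248.3]
ee_rot: [-2.22, -2.223, 0.0]
force: [-0.1, -0.5, -2.3]
finger_gap: 57.0
grasp_force: 20.0
```

servo_tool([
  {"hand":-0.2,"xyz":[0,0,0.3],"roll":0},
  {"hand":-0.2,"xyz":[0,0,0.4],"roll":0},
  {"hand":-0.2,"xyz":[0,0,0.4],"roll":0},
  {"hand":-0.2,"xyz":[0,0,0.2],"roll":0},
  {"hand":-0.2,"xyz":[0,0,0],"roll":0},
])

```text
clock: 24.45
eef_pos: [461.2, 7.5, 215.2]
ee_rot: [-2.221, -2.221, 0.001]
force: [1.2, 0.6, -2.1]
finger_gap: 56.8
grasp_force: 20.0
```

servo_tool([
  {"hand":-0.2,"xyz":[0,0,0],"roll":0},
  {"hand":-0.2,"xyz":[0,0,0],"roll":0},
  {"hand":-0.2,"xyz":[0,0,0],"roll":0},
])

```text
clock: 24.82
eef_pos: [461.7, 7.5, 216.1]
ee_rot: [2.221, 2.221, 0.0]
force: [-0.8, -0.1, -2.2]
finger_gap: 56.9
grasp_force: 20.0
```

servo_tool([
  {"hand":-0.2,"xyz":[-0.01,0,0.09],"roll":0},
  {"hand":-0.2,"xyz":[0,0,0],"roll":0},
  {"hand":-0.2,"xyz":[0,0,0],"roll":0},
  {"hand":-0.2,"xyz":[0,0,0],"roll":0},
  {"hand":-0.2,"xyz":[0,0,0],"roll":0},
])

```text
clock: 25.45
eef_pos: [461.5, 7.3, 213.6]
ee_rot: [2.221, 2.221, 0.0]
force: [0.5, -0.8, -3.1]
finger_gap: 57.0
grasp_force: 20.0
```

```bash
python3 - <<'E'
from h import *
s=sensors.sense();print(s["eef_pos"],abs(s["joint_vel"]).max(),s["grasp_force"],s["force"])
E
```

```text
[461.53696329   7.25720407 213.61967011] 0.0014251851372197746 19.99949276447296 [ 0.50072942 -0.79642396 -3.13895792]
```

The tin is still, its underside is at about 165 mm, and it is centred. I'm handing the job in.

```bash
python3 -c "
from bench import env
print(env.close_job())"
```

```text
the job is handed in; nothing more can be done
None
```

The job is handed in at about 25 s: the blue/yellow spare tin stands across the free gap, released and upright, and the red one is held still and centred about 15 mm above the two second-layer tins (by arm readings; I took no last picture of the hover).

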